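# Gauge the turntable brake with a feeler leaf and hold it

### The arm

A 6-joint arm with a two-finger parallel gripper is mounted at the origin on the work surface. World frame = base frame: x ahead of the robot, y to its left, z up, the work surface at z = 0. Lengths are in mm, angles in rad, forces in N, time in s.
With the tool pointing down it reaches from about 275 to 750 mm from the base axis. Payload 10.2 kg.
Tool frame: the origin (TCP) lies midway between the tips of the shut fingers; the grasp point (between the pads) lies 19 mm behind it (ctrl.grip_depth is the distance from the TCP to the grasp point, in mm); y points along the fingers, x is the direction in which the jaws open and shut, and the axes are right-handed (so a half turn about y gives the same grasp; the last joint's range is limited). The gripper opens to 85 mm and grips with 20 to 120 N. Pads are 22 mm wide; open, the fingers measure 114 mm over their backs; the gripper's body (76 mm by 85 mm) begins 54 mm behind the grasp point. The pads swing forward as they close: fully open they stand 13 mm farther back than shut.
Start: joints at [-0.223, 0.313, 1.498, -0, 1.331, -0.223], TCP at [525.006, -0.013, 231.294] pointing down, gripper open.
Joint ranges: [-2.94, 2.94], [-0.97, 2.17], [0.19, 2.56], [-1.23, 4.37], [0.02, 3.11], [-2.88, 2.88]. Speed limits (rad/s): [2.39, 2.39, 3.01, 3.14, 3.14, 3.14].

### API

Orientations are given as a unit quaternion [w, x, y, z].
In Python, from rig import ctrl gives the robot as it stands. The module is installed in compiled form; this text tells all that it offers.
- The arm moves only by the tool drive_tool, never from a script. Its arguments are lists of equal length, an entry for each row: "gripper": the closure, from 0 (fully open) to 1 (shut); "offset": the shift along the tool's x, y, z in m, a list of three; "turn": the turn about the tool's y in degrees. In form: {"gripper": [gripper, ...], "offset": [[tx, ty, tz], ...], "turn": [turn, ...]}. A call has 1 to 20 rows; each row shifts and turns the commanded pose from where the row before left it, along the tool's axes as they then stand; what a row does not reach is not made up. A row lasts 1/12 s, in which the tool goes at most 41.7 mm and 7.16 degrees, less where a joint would pass 70% of its speed; a pose out of reach is approached as far as the arm can. A call is refused whole if a number of a shift passes 0.0417 or a number of a turn 7.16, either way. A call with a gripper value outside its range is refused whole. The fingers move at their own pace and stop on an object; "force" is the grip in N (left out, the last holds). Time passes only in rows, so rows that do not move let the fingers close. It gives the time, the measured TCP pose, the force and the opening at its end, in the units of the state.
- ctrl.sense(): the state, without advancing time (a new reading comes with each control period).
- ctrl.capture(name): name is "scene" or "side" or "wrist"; returns (picture, depth): 384x512x3 uint8, red, green, blue; 384x512 float32, mm along the optical axis (not along the pixel's ray), 0 where there is no reading.
- ctrl.camera_params(name): a dict with "fovy" (degrees; the focal length in pixels is half the picture's height over the tangent of half this angle, whatever the lens; pixels are square), "cx", "cy" (the principal point, pixels), "distortion" ([k1, k2, p1, p2, k3] as OpenCV has them; the pictures are not rectified), "view" (4x4, takes a point from world to camera coordinates); the wrist camera has in their place "tool_from_camera" (4x4, takes a point from camera to tool coordinates, whose origin is the TCP and whose axes are the tool frame's). Camera axes: x right, y down, z forward; pixel columns grow to the right and rows downward; lengths in mm; the calibration is good to about 2 mm. A picture is of the moment at which its call begins: read the wrist's pose just before it. camera_params takes no time and is no camera call.
- ctrl.finish_job(): hands the job in, once; it reports no verdict.
Trained networks look in the newest picture that a camera, given by its name, has taken for a name from the list of things; names that differ only in an ending like _2 or _b are one class to them, and where a whole thing is asked for, a point or a joint stands for the part that bears it (a point fixed in the world has none). Each returns a list of dicts, best first, with "score" (0 to 1); they miss things now and then, are a little off and sometimes report something else, mostly with a low value. They report only what shows in the picture. A call takes as long as a camera call. They do not tell look-alikes from the thing itself.
- ctrl.boxes_of(camera, query): "centre" ([x, y, z] in mm, in the coordinates of the camera as it stood for that picture, good to about 4 mm: the middle of the surface that is visible of it).
- ctrl.regions_of(camera, query): "mask" (384x512 bool, what is visible of it).
- ctrl.pinpoint(camera, query): "centre" ([x, y, z] in mm, in the coordinates of the camera as it stood for that picture, good to about 4 mm: a listed point, or the origin of a listed thing).
The state is a dict: "time_s": time; "joints": joint angles; "dq": joint speeds; "tau": joint torques, N m; "eef_pos": TCP position; "ee_rot": TCP orientation; "force": force on the tool from outside, world axes, zero at the start; "wrist_torque": the same for the moment, N m; "grip_width": opening from 0.0 (shut) to 1.0 (fully open).
Only numpy, scipy, OpenCV 4.12 (cv2) and the standard library are available. Lean on these libraries where they do the work, as an engineer would, in place of code of your own. Each camera call takes 0.05 s, during which the arm holds its last target.

### The job

Put the display turntable's brake into set-up mode by pressing its three keys fully down one at a time: first the large round key, then the small round key, then the oblong bar key. Then take the tapered feeler leaf off its wooden rest by the upright handle and slide it, tip first and straight, between the two steel plates of the brake until it drags snugly on both, without forcing it. Do not let go: the program finishes while holding the leaf there at that depth, so that I can lock the adjuster, with the decorations on the turntable left undisturbed.

Things in the scene. Friction and masses are not known exactly. Their poses are not given: they have to be found in the camera images.
- keypad: Grey box 170 x 62 x 30 mm high, fixed on the shelf; origin at the centre of its underside, long side along its x. Three aluminium keys stand in a row along its x at -52, 0 and +52 mm, 10 mm proud; which key is in which place varies.
- key_large_top (a point): Centre of the top face of the large round key (32 mm across), about 40 mm above the shelf.
- key_small_top (a point): Centre of the top face of the small round key (16 mm across), about 40 mm above the shelf.
- key_bar_top (a point): Centre of the top face of the oblong bar key (14 mm along the keypad's x, 38 mm across it), about 40 mm above the shelf.
- key_large (a joint): Travel of the large round key: 0 up, 0.006 m fully down; needs about 5 N, springs back.
- key_small (a joint): Travel of the small round key: 0 up, 0.006 m fully down; needs about 5 N, springs back.
- key_bar (a joint): Travel of the bar key: 0 up, 0.006 m fully down; needs about 5 N, springs back.
- rest: Walnut block 165 x 60 x 25 mm high, fixed on the shelf, on which the leaf lies; origin at the centre of its underside, long side along its x.
- leaf: Tapered steel feeler leaf, loose, 120 g. Origin: on the flat underside below the handle's centre; x runs to the tip, z up. Upright walnut handle 30 (x) x 14 (y) x 48 mm high, its lowest 8 mm a steel block 24 mm wide. Blade 24 mm wide, tip at x = 120 mm, 2.5 mm thick there, thickening 0.08 mm per mm to 8.5 mm at 75 mm from the tip. Starts flat on the rest, underside 25 mm above the shelf.
- leaf_tip (a point): Middle of the blade's tip edge, on the underside.
- leaf_grip (a point): Middle of the handle, 33 mm above the underside.
- turntable: Walnut lazy susan, fixed: platter 320 mm across, top at 50 mm; origin on the shelf under its centre. On its -x side is the brake: foot 92 mm wide (y), x = -285 to -163 mm, topped by the lower steel plate (top face at 40 mm), the sprung upper plate above it, posts at y = +-40 mm, bridge and adjuster up to 94 mm. The blade goes in along the turntable's +x.
- mouth (a point): Point on the lower plate's top face right below the front edge of the upper plate, in the middle of its width; axes as the turntable's, +x leads into the gap. The lower plate juts out 30 mm in front of it (towards -x) as a ledge; 80 mm behind it is a back wall.
- shoe_edge (a point): Middle of the front lower edge of the upper plate (70 mm deep, 56 mm wide, 10 mm thick, front edge bevelled). Its height above mouth is the gap, 4.5 to 6.5 mm at rest, different each time.
- shoe (a joint): Lift of the upper plate above its rest height, m (0 to 0.012). It bears down with 1.5 N at first lift plus 3 N per mm; friction on both blade faces about 0.6. Snug: lifted about 0.4 to 2 mm, when pushing on takes about 4 to 8 N; bearing the blade down on the lower plate by hand adds drag that is not snugness.
- town_hall: White ceramic town hall 60 x 94 mm, 140 mm high, on the platter; leave alone. Origin: centre of the underside.
- wreath: Green glass wreath, 92 mm across, 22 mm high, lying on the platter; leave alone. Origin: centre, at the underside.
- train_car: Silver metal train car 84 x 38 x 40 mm, on the platter; leave alone. Origin: centre of the underside.
- dome: Clear acrylic dome on a walnut foot, 84 mm across, 92 mm high, on the platter; leave alone. Origin: centre of the underside.
Not all that is in view belongs to the job. What is shaped like the rest but turquoise is not meant.

How it is judged (in metres and radians):
On the way, in this order (a step that is already met when the one before it is completed fails the run):
1. the large round key is pressed down, alone (value of joint key_large above 0.004 m and value of joint each of key_small, key_bar below 0.0015 m), for 0.1 s.
2. then the small round key, alone (value of joint key_small above 0.004 m and value of joint each of key_large, key_bar below 0.0015 m), for 0.1 s.
3. then the bar key, alone (value of joint key_bar above 0.004 m and value of joint each of key_large, key_small below 0.0015 m), for 0.1 s.
4. the leaf is lifted off its rest in the gripper (contact force between the fingers and leaf above 3 N and height (world z) of leaf above 0.034 m), for 0.2 s.
5. the held leaf's tip is in the gap (contact force between the fingers and leaf above 3 N and x of leaf_tip in the frame of mouth above 0.008 m and y of leaf_tip in the frame of mouth between -0.02 and 0.02 m), for 0.1 s.
At the end, for the whole second after the job is handed in: Gripper still holds the leaf, still and off its rest (underside over 34 mm up); tip 15 to 78 mm past the upper plate's front edge, within 18 mm of the middle and 0.2 rad of straight; upper plate bears on it with 2.2 to 9 N, and it bears on the lower plate with over 0.5 N (all of step 4 and x of leaf_tip in the frame of mouth between 0.015 and 0.078 m and y of leaf_tip in the frame of mouth between -0.018 and 0.018 m and angle between the x axis of leaf and the x axis of turntable, either way round below 0.2 rad and contact force between leaf and shoe between 2.2 and 9 N and contact force between leaf and turntable above 0.5 N and linear speed of leaf below 0.01 m/s and contact force between leaf and rest below 0.1 N); the arm keeps its last pose, push and grip.
It fails at once if two keys held down at once (value of joint each of key_large, key_small above 0.003 m or value of joint each of key_large, key_bar above 0.003 m or value of joint each of key_small, key_bar above 0.003 m).
It fails at once if the leaf forced: upper plate pressed with over 20 N (contact force between leaf and shoe above 20 N).
It fails at once if a decoration on the turntable is shifted by over 20 mm or tipped ((distance of town_hall from where it was at the start of the episode above 0.02 m or angle between town_hall's own z axis and vertical above 0.3 rad) or (distance of wreath from where it was at the start of the episode above 0.02 m or angle between wreath's own z axis and vertical above 0.3 rad) or (distance of train_car from where it was at the start of the episode above 0.02 m or angle between train_car's own z axis and vertical above 0.3 rad) or (distance of dome from where it was at the start of the episode above 0.02 m or angle between dome's own z axis and vertical above 0.3 rad)).
It also fails if it takes over 64 s, if anything falls off the work surface, if the arm or the gripper's body presses on something with over 40 N, if the wrist force passes 120 N, or if a joint passes its speed limit or range.

## Working session

There is one attempt and no reset: what is moved stays moved. The work goes in short steps, Python scripts to look and compute and a tool call to move; the robot and the scene stay as the last step left them, time stands still between calls to the robot, and variables do not carry over. Pictures are saved under pics/ and viewed, and the job is handed in when it is done.

Besides the shell and the picture viewer there is one more tool, called after "Request:" as name(argument=value, ...), one argument or row to a line, values as JSON. drive_tool: Moves the arm, as the interface text tells. Its arguments: {"type":"object","properties":{"gripper":{"type":"array","items":{"type":"number"}},"offset":{"type":"array","items":{"type":"array","items":{"type":"number"}}},"turn":{"type":"array","items":{"type":"number"}},"force":{"type":"number"}},"required":["gripper","offset","turn"]}

```bash
mkdir -p pics; cat > h.py <<'E'
from rig import ctrl
import numpy as np, cv2
from scipy.spatial.transform import Rotation as R
def pose():
    s=ctrl.sense(); q=s['ee_rot']; T=np.eye(4); T[:3,:3]=R.from_quat([q[1],q[2],q[3],q[0]]).as_matrix(); T[:3,3]=s['eef_pos']; return T
def c2w(cam,T=None):
    p=ctrl.camera_params(cam)
    if cam=='wrist': return (pose() if T is None else T)@np.array(p['tool_from_camera'])
    return np.linalg.inv(np.array(p['view']))
def K(cam):
    p=ctrl.camera_params(cam); f=192/np.tan(np.radians(p['fovy'])/2)
    return np.array([[f,0,p['cx']],[0,f,p['cy']],[0,0,1.]]),np.array(p['distortion'],float)
def snap(cam,name):
    M=c2w(cam); a,d=ctrl.capture(cam); cv2.imwrite(f'pics/{name}.png',a[:,:,::-1]); np.savez(f'pics/{name}.npz',a=a,d=d,M=M); return a,d,M
def cloud(cam,d,M):
    k,D=K(cam); v,u=np.mgrid[0:384,0:512]; p=cv2.undistortPoints(np.stack([u,v],-1).reshape(-1,1,2).astype(np.float32),k,D).reshape(384,512,2)
    X=np.dstack([p[...,0]*d,p[...,1]*d,d,np.ones_like(d)])@M.T
    X=X[...,:3]; X[d<=0]=np.nan; return X
def w(M,c): return (M@np.r_[c,1])[:3]
def proj(cam,P,M):
    k,D=K(cam); V=np.linalg.inv(M); return cv2.projectPoints(np.array(P,float).reshape(-1,1,3),cv2.Rodrigues(V[:3,:3])[0],V[:3,3],k,D)[0].reshape(-1,2)
E
python3 - <<'E'
from h import *
s=ctrl.sense(); print(s); print(pose().round(3)); print(ctrl.grip_depth)
for c in ['scene','side','wrist']:
    a,d,M=snap(c,c+'0'); print(c,M.round(2).tolist(),ctrl.camera_params(c)['fovy'])
    for q in ['keypad','rest','leaf','turntable']:
        print(q,[(w(M,r['centre']).round(0).tolist(),round(r['score'],2)) for r in ctrl.pinpoint(c,q)[:3]])
E
```

```text
{'time_s': 0.0, 'joints': array([-2.23397147e-01,  3.13498572e-01,  1.49846098e+00,  2.35951675e-06,
        1.33103207e+00, -2.23373268e-01]), 'dq': array([-9.06810143e-04,  9.21685276e-05,  9.21916391e-05, -8.99743998e-04,
       -2.82475507e-03, -8.73480703e-04]), 'tau': array([-5.78409599e-04, -4.12261176e+01, -2.59742296e+01, -3.58453699e-04,
        4.11797926e-03, -1.23038126e-05]), 'eef_pos': array([5.24727520e+02, 5.18365448e-02, 2.30701240e+02]), 'ee_rot': array([ 7.07216970e-01, -7.06996246e-01,  4.90782611e-04,  4.73500231e-04]), 'force': array([-0.25022509, -0.25825365,  0.09612106]), 'wrist_torque': array([-0.00924804, -0.02029665,  0.00922311]), 'grip_width': 0.9988637240262603}
[[ 1.00000e+00 -1.00000e-03  0.00000e+00  5.24728e+02]
 [-0.00000e+00  0.00000e+00  1.00000e+00  5.20000e-02]
 [-1.00000e-03 -1.00000e+00  0.00000e+00  2.30701e+02]
 [ 0.00000e+00  0.00000e+00  0.00000e+00  1.00000e+00]]
18.700000000000003
scene [[0.11, 0.77, -0.62, 1332.38], [0.99, -0.1, 0.06, -27.63], [-0.01, -0.63, -0.78, 1100.24], [0.0, 0.0, 0.0, 1.0]] 48.38380701095368
keypad [([538.0, -37
[... 161 characters left out ...]
-222.0, 24.0], 0.59)]
turntable [([590.0, 301.0, -4.0], 0.91), ([554.0, 237.0, 53.0], 0.61)]
side [[0.98, -0.14, 0.13, 403.13], [-0.19, -0.72, 0.66, -591.49], [0.0, -0.68, -0.74, 733.27], [0.0, 0.0, 0.0, 1.0]] 56.79907201165512
keypad [([536.0, -372.0, -4.0], 0.82), ([591.0, -381.0, 41.0], 0.22)]
rest [([498.0, -171.0, -4.0], 0.87), ([326.0, -148.0, -1.0], 0.84)]
leaf []
turntable [([589.0, 305.0, -3.0], 0.91)]
wrist [[1.0, 0.0, -0.0, 524.39], [-0.0, -0.96, -0.29, 73.39], [-0.0, 0.29, -0.96, 374.73], [0.0, 0.0, 0.0, 1.0]] 62.04348641413122
keypad [([494.0, -172.0, 2.0], 0.75)]
rest [([330.0, -145.0, 4.0], 0.85), ([494.0, -171.0, -1.0], 0.79)]
leaf [([480.0, -219.0, 24.0], 0.78)]
turntable []
```

View pics/scene0.png

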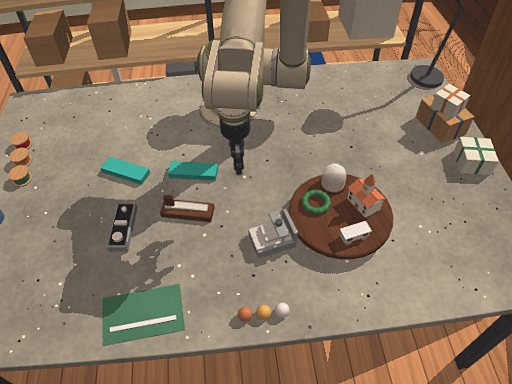

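View pics/side0.png

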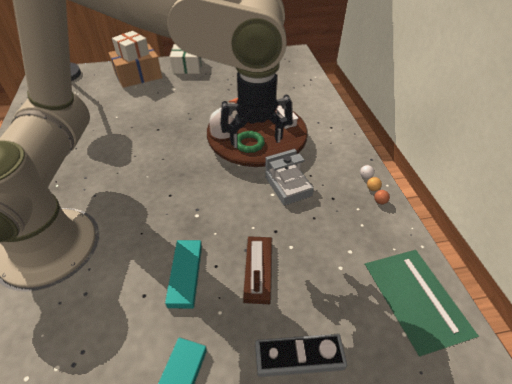

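View pics/wrist0.png

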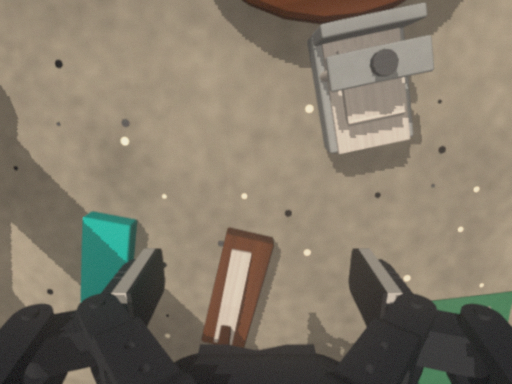

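```bash
python3 - <<'E'
from h import *
for c in ['scene','side','wrist']:
    M=np.load(f'pics/{c}0.npz')['M']
    for q in ['key_large_top','key_small_top','key_bar_top','mouth','shoe_edge','leaf_tip','leaf_grip','town_hall']:
        print(c,q,[(w(M,r['centre']).round(0).tolist(),round(r['score'],2)) for r in ctrl.pinpoint(c,q)[:3]])
for c in ['scene','side','wrist']:
    z=np.load(f'pics/{c}0.npz'); X=cloud(c,z['d'],z['M'])
    for n,q in [('keypad',(470,620,-420,-330)),('rest',(450,550,-270,-80)),('brake',(520,680,0,170))]:
        m=(X[...,0]>q[0])&(X[...,0]<q[1])&(X[...,1]>q[2])&(X[...,1]<q[3])&(X[...,2]>12)&(X[...,2]<110)
        P=X[m]; 
        if len(P)>50:
            r=cv2.minAreaRect(P[:,:2].astype(np.float32)); print(c,n,len(P),r,np.percentile(P[:,2],[5,50,95]).round(1))
            hh,e=np.histogram(P[:,2],bins=np.arange(12,110,3)); print([(int(e[i]),int(h)) for i,h in enumerate(hh) if h>5])
    g=X[(abs(X[...,2])<8)]; print('table z',np.median(g[:,2]))
E
```

```text
scene key_large_top [([641.0, 54.0, 39.0], 0.61)]
scene key_small_top [([485.0, -368.0, 44.0], 0.57), ([641.0, 57.0, 45.0], 0.26)]
scene key_bar_top [([538.0, -373.0, 41.0], 0.55)]
scene mouth [([642.0, 54.0, 39.0], 0.64)]
scene shoe_edge [([644.0, 55.0, 47.0], 0.48)]
scene leaf_tip [([504.0, -103.0, 26.0], 0.92), ([483.0, -367.0, 41.0], 0.53), ([478.0, 297.0, 52.0], 0.34)]
scene leaf_grip [([490.0, -219.0, 65.0], 0.73)]
scene town_hall [([572.0, 377.0, 52.0], 0.71), ([488.0, -218.0, 65.0], 0.69)]
side key_large_top [([589.0, -382.0, 40.0], 0.68)]
side key_small_top [([547.0, 228.0, 52.0], 0.68), ([538.0, -372.0, 36.0], 0.65), ([481.0, -364.0, 38.0], 0.43)]
side key_bar_top [([533.0, -370.0, 34.0], 0.62), ([483.0, -222.0, 23.0], 0.39)]
side mouth [([642.0, 52.0, 37.0], 0.64)]
side shoe_edge [([639.0, 55.0, 44.0], 0.84), ([479.0, 303.0, 49.0], 0.66)]
side leaf_tip [([512.0, -102.0, 27.0], 0.64)]
side leaf_grip [([478.0, -221.0, 56.0], 0.7)]
side town_hall [([572.0, 379.0, 47.0], 0.54)]
wrist key_large_top []
wrist key_small_top []
wrist key_bar_top []
wrist mouth [([644.0, 55.0, 40.0]
[... 2235 characters left out ...]
4246826171875) [23.6 26.2 35.3]
[(12, 54), (15, 46), (18, 55), (21, 153), (24, 3053), (27, 476), (30, 529), (33, 713), (36, 29), (39, 19), (42, 19), (45, 23), (48, 18), (51, 19), (54, 17), (57, 27), (60, 20), (63, 20), (66, 15)]
wrist brake 15643 ((606.722412109375, 96.928955078125), (141.6519317626953, 160.6535186767578), 12.688502311706543) [34.1 56.1 85.9]
[(12, 62), (15, 50), (18, 65), (21, 54), (24, 59), (27, 63), (30, 141), (33, 892), (36, 209), (39, 3083), (42, 222), (45, 314), (48, 1490), (51, 681), (54, 1395), (57, 1067), (60, 60), (63, 49), (66, 55), (69, 57), (72, 58), (75, 62), (78, 1154), (81, 1242), (84, 2442), (87, 41), (90, 36), (93, 515), (96, 25)]
table z 0.8728352542483435
```

Request:
drive_tool(
  gripper=[1,1,1,1,1,1,1,1,1,1,1,1,1,1],
  offset=[
    [0.0053,0.0147,-0.0318],
    [0.0053,0.0147,-0.0318],
    [0.0053,0.0147,-0.0318],
    [0.0053,0.0147,-0.0318],
    [0.0053,0.0147,-0.0318],
    [0.0053,0.0147,-0.0318],
    [0.0053,0.0147,-0.0318],
    [0.0053,0.0147,-0.0318],
    [0.0053,0.0147,-0.0318],
    [0.0053,0.0147,-0.0318],
    [0.0053,0.0147,-0.0318],
    [0.0053,0.0147,-0.0318],
    [0,0,0],
    [0,0,0],
  ],
  turn=[0,0,0,0,0,0,0,0,0,0,0,0,0,0],
)

```text
time_s: 3.12
eef_pos: [587.8, -382.6, 53.0]
ee_rot: [0.708, -0.707, 0.001, -0.0]
force: [-0.2, 1.3, 0.5]
grip_width: -0.004
```

```bash
python3 - <<'E'
from h import *
T=pose();print(T[:3,3],ctrl.sense()['grip_width'],T[:3,:3].round(3).tolist())
a,d,M=snap('side','side1')
m,_=[],0
X=cloud('side',d,M)
P=X[(X[...,0]>430)&(X[...,0]<640)&(X[...,1]>-425)&(X[...,1]<-325)&(X[...,2]>22)&(X[...,2]<34)]
print(cv2.minAreaRect(P[:,:2].astype(np.float32)))
a,d,M=snap('wrist','wrist1')
X=cloud('wrist',d,M)
P=X[(X[...,0]>430)&(X[...,0]<640)&(X[...,1]>-425)&(X[...,1]<-325)&(X[...,2]>24)&(X[...,2]<34)]
print(len(P),cv2.minAreaRect(P[:,:2].astype(np.float32)) if len(P) else 0)
E
```

```text
[ 587.78297121 -382.59364065   52.99462771] -0.00410931704429395 [[1.0, -0.002, 0.002], [-0.002, 0.002, 1.0], [-0.002, -1.0, 0.002]]
((537.5809326171875, -373.5165100097656), (63.93355178833008, 169.29888916015625), 83.2550048828125)
22494 ((537.48583984375, -373.4554443359375), (61.9735221862793, 169.97732543945312), 83.339111328125)
```

View pics/side1.png

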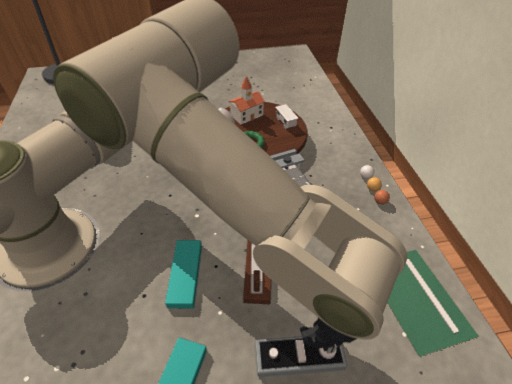

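View pics/wrist1.png

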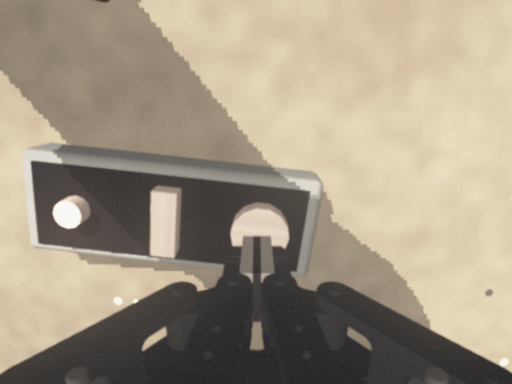

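Request:
drive_tool(
  gripper=[1,1,1,1,1,1],
  offset=[
    [0.001,0.006,0.002],
    [0,0.005,0],
    [0,0.003,0],
    [0,0.002,0],
    [0,0.002,0],
    [0,0,0],
  ],
  turn=[0,0,0,0,0,0],
)

```text
time_s: 3.72
eef_pos: [589.7, -379.2, 36.9]
ee_rot: [0.707, -0.707, -0.0, 0.0]
force: [0.6, 2.5, 3.5]
grip_width: 0.001
```

Request:
drive_tool(
  gripper=[1,1,1],
  offset=[
    [0,0.002,0],
    [0,0.0015,0],
    [0,0,0],
  ],
  turn=[0,0,0],
)

```text
time_s: 3.97
eef_pos: [589.9, -379.6, 34.1]
ee_rot: [-0.707, 0.707, 0.0, 0.0]
force: [0.3, 2.8, 4.7]
grip_width: -0.004
```

Request:
drive_tool(
  gripper=[1,1,1],
  offset=[
    [0,0.001,0],
    [0,0,0],
    [0,0,0],
  ],
  turn=[0,0,0],
)

```text
time_s: 4.22
eef_pos: [590.0, -379.6, 34.0]
ee_rot: [-0.707, 0.707, 0.0, 0.0]
force: [-3.9, 5.4, 12.0]
grip_width: -0.002
```

Request:
drive_tool(
  gripper=[1,1,1,1,1,1,1,1,1,1,1,1,1,1,1],
  offset=[
    [0,-0.012,0],
    [0,-0.01,0],
    [-0.026,0,0.003],
    [-0.026,0,0.003],
    [-0.026,0,0.003],
    [-0.0257,0,0.003],
    [0,0,0],
    [0,0,0],
    [0,0.006,0],
    [0,0.006,0],
    [0,0.004,0],
    [0,0.002,0],
    [0,0.002,0],
    [0,0.002,0],
    [0,0,0],
  ],
  turn=[0,0,0,0,0,0,0,0,0,0,0,0,0,0,0],
)

```text
time_s: 5.47
eef_pos: [486.5, -367.7, 33.9]
ee_rot: [-0.707, 0.707, 0.0, 0.0]
force: [-2.3, 3.7, 12.1]
grip_width: -0.005
```

Bottomed at the same depth and force. Hold a moment, then the bar.

Request:
drive_tool(
  gripper=[1,1,1,1,1,1,1,1,1,1,1,1,1,1,1],
  offset=[
    [0,0,0],
    [0,0,0],
    [0,-0.012,0],
    [0,-0.01,0],
    [0.026,0,-0.003],
    [0.0256,0,-0.003],
    [0,0,0],
    [0,0,0],
    [0,0.006,0],
    [0,0.006,0],
    [0,0.004,0],
    [0,0.002,0],
    [0,0.002,0],
    [0,0.002,0],
    [0,0,0],
  ],
  turn=[0,0,0,0,0,0,0,0,0,0,0,0,0,0,0],
)

```text
time_s: 6.72
eef_pos: [537.0, -373.7, 33.9]
ee_rot: [0.707, -0.707, 0.0, 0.0]
force: [-6.9, 3.9, 13.1]
grip_width: 0.0
```

Request:
drive_tool(
  gripper=[1,1,1,1,1,1,1,1],
  offset=[
    [0,0,0],
    [0,0,0],
    [0,-0.012,0],
    [0,-0.03,0],
    [0,-0.04,0],
    [0,-0.04,0],
    [0,0,0],
    [0,0,0],
  ],
  turn=[0,0,0,0,0,0,0,0],
)

```text
time_s: 7.38
eef_pos: [538.2, -374.3, 157.1]
ee_rot: [-0.706, 0.708, 0.001, 0.001]
force: [0.2, 0.6, -1.4]
grip_width: 0.001
```

Request:
drive_tool(
  gripper=[0,0,0,0,0,0,0,0,0,0],
  offset=[
    [-0.0106,-0.005,0.0305],
    [-0.0106,-0.005,0.0305],
    [-0.0106,-0.005,0.0305],
    [-0.0106,-0.005,0.0305],
    [-0.0106,0,0.0305],
    [0,0,0],
    [0,0,0],
    [0,0,0],
    [0,0,0],
    [0,0,0],
  ],
  turn=[0,0,0,0,0,7,7,0,0,0],
)

```text
time_s: 8.22
eef_pos: [484.3, -221.2, 173.7]
ee_rot: [0.702, -0.702, 0.085, -0.085]
force: [0.2, -0.3, 0.4]
grip_width: 1.002
```

```bash
cat > leaf.py <<'E'
from h import *
import sys
def run(n):
    T=pose();print(T[:3,3].round(1),ctrl.sense()['grip_width'],'xang',np.degrees(np.arctan2(T[1,0],T[0,0])).round(2))
    a,d,M=snap('wrist',n)
    for q in ['leaf','leaf_tip','leaf_grip']:
        print(q,[(w(M,r['centre']).round(1).tolist(),round(r['score'],2)) for r in ctrl.pinpoint('wrist',q)[:3]])
    return a,d,M,cloud('wrist',d,M)
E
python3 - <<'E'
from leaf import *
a,d,M,X=run('wrist2')
m=(X[...,0]>440)&(X[...,0]<540)&(X[...,1]>-260)&(X[...,1]<-80)
for lo,hi in [(20,27.),(29,40),(60,90)]:
    P=X[m&(X[...,2]>lo)&(X[...,2]<hi)]
    print(lo,len(P),cv2.minAreaRect(P[:,:2].astype(np.float32)) if len(P)>5 else 0, np.median(P[:,2]) if len(P) else 0)
E
```

```text
[ 484.3 -221.2  173.7] 1.0021548560122322 xang -13.82
leaf [([479.8, -220.6, 24.1], 0.77), ([488.1, -367.2, 42.4], 0.33)]
leaf_tip [([505.9, -102.7, 24.5], 0.81)]
leaf_grip [([483.1, -220.1, 59.0], 0.96), ([485.7, -366.8, 39.9], 0.49)]
20 7370 ((496.38690185546875, -170.746337890625), (164.68284606933594, 60.60240173339844), 76.26641082763672) 25.73706257819825
29 3432 ((492.05364990234375, -171.48104858398438), (134.61924743652344, 24.250940322875977), 78.58798217773438) 33.064145956541694
60 657 ((481.7060546875, -222.6964111328125), (30.702701568603516, 13.961407661437988), 78.66891479492188) 73.48951899081615
```

View pics/wrist2.png

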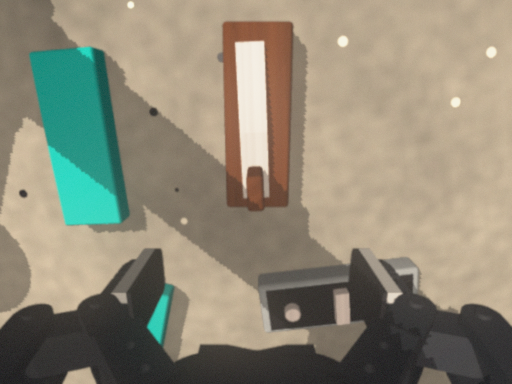

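Request:
drive_tool(
  gripper=[0,0,0,0,0,0,0,0],
  offset=[
    [0,0,0],
    [-0.0022,0,-0.002],
    [0,0.03,0],
    [0,0.03,0],
    [0,0.03,0],
    [0,0.03,0],
    [0,0.015,0],
    [0,0,0],
  ],
  turn=[-2.4,0,0,0,0,0,0,0],
)

```text
time_s: 9.08
eef_pos: [480.2, -221.7, 36.3]
ee_rot: [0.705, -0.702, 0.074, -0.07]
force: [-0.2, 0.4, -1.1]
grip_width: 0.999
```

Request:
drive_tool(
  gripper=[1,1,1,1,1,1,1],
  offset=[
    [0,0,0],
    [0,0,0],
    [0,0,0],
    [0,0,0],
    [0,0,0],
    [0,0,0],
    [0,0,0],
  ],
  turn=[0,0,0,0,0,0,0],
  force=50,
)

```text
time_s: 9.67
eef_pos: [482.2, -222.8, 40.0]
ee_rot: [-0.703, 0.704, -0.071, 0.072]
force: [-0.5, 0.9, 5.2]
grip_width: 0.158
```

```bash
python3 - <<'E'
from leaf import *
run('wrist3')
E
```

```text
[ 482.2 -222.8   40. ] 0.15785209907867445 xang -11.6
leaf [([480.5, -220.9, 26.7], 0.57)]
leaf_tip []
leaf_grip [([482.8, -220.0, 57.4], 0.69)]
```

View pics/wrist3.png

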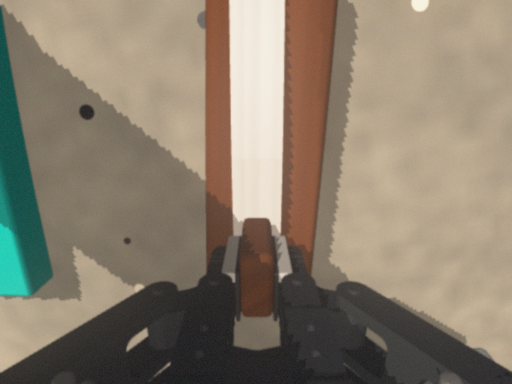

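Request:
drive_tool(
  gripper=[1,1,1,1,1],
  offset=[
    [0,-0.01,0],
    [0,-0.02,0],
    [0,-0.02,0],
    [0,-0.01,0],
    [0,0,0],
  ],
  turn=[0,0,0,0,0],
  force=80,
)

```text
time_s: 10.28
eef_pos: [482.8, -223.2, 101.6]
ee_rot: [-0.703, 0.704, -0.07, 0.073]
force: [-0.7, -0.8, -1.2]
grip_width: 0.155
```

```bash
python3 - <<'E'
from leaf import *
run('wrist4')
z=np.load('pics/wrist0.npz'); X=cloud('wrist',z['d'],z['M'])
m=(X[...,0]>560)&(X[...,0]<690)&(X[...,1]>0)&(X[...,1]<150)
for lo,hi in [(36,43),(44,48),(48,53),(53,60),(78,90),(90,99)]:
    mm=(m&(X[...,2]>lo)&(X[...,2]<hi)).astype(np.uint8); mm=cv2.erode(mm,np.ones((2,2)))
    n,l,st,_=cv2.connectedComponentsWithStats(mm)
    for i in range(1,n):
        if st[i,4]<150: continue
        P=X[l==i]; print((lo,hi),st[i,4],st[i,:4],cv2.minAreaRect(P[:,:2].astype(np.float32)),np.median(P[:,2]).round(2))
a=z['a'][0:170,280:450]; cv2.imwrite('pics/br0.png',cv2.resize(a,None,fx=3.5,fy=3.5,interpolation=cv2.INTER_CUBIC)[:,:,::-1])
E
```

```text
[ 482.8 -223.2  101.6] 0.1546770293531628 xang -11.6
leaf [([480.1, -223.9, 85.8], 0.63)]
leaf_tip []
leaf_grip [([481.5, -221.4, 117.0], 0.69)]
(36, 43) 717 [322  28  79  31] ((625.9957275390625, 125.06472778320312), (76.11898803710938, 12.615852355957031), 13.210590362548828) 40.66
(36, 43) 2136 [330  92  80  62] ((641.3453979492188, 54.92426300048828), (76.89147186279297, 63.2386589050293), 12.92199420928955) 40.61
(48, 53) 254 [297  13  68   7] ((592.6473388671875, 146.5271759033203), (62.843116760253906, 5.247986793518066), 0.7466809749603271) 49.94
(53, 60) 2042 [344  79  61  47] ((638.4171142578125, 68.64331817626953), (56.50571060180664, 35.413780212402344), 11.609969139099121) 56.85
(78, 90) 1421 [321   6 107  33] ((623.5398559570312, 136.78378295898438), (90.67772674560547, 11.477876663208008), 12.375054359436035) 80.64
(78, 90) 2997 [326  36 108  56] ((630.800537109375, 101.50428771972656), (92.6798095703125, 29.581783294677734), 12.541504859924316) 84.64
(90, 99) 508 [373  50  26  26] ((630.90771484375, 101.60195922851562), (20.9388370513916, 19.8570556640625), 32.748680114746094) 94.65
```

View pics/br0.png

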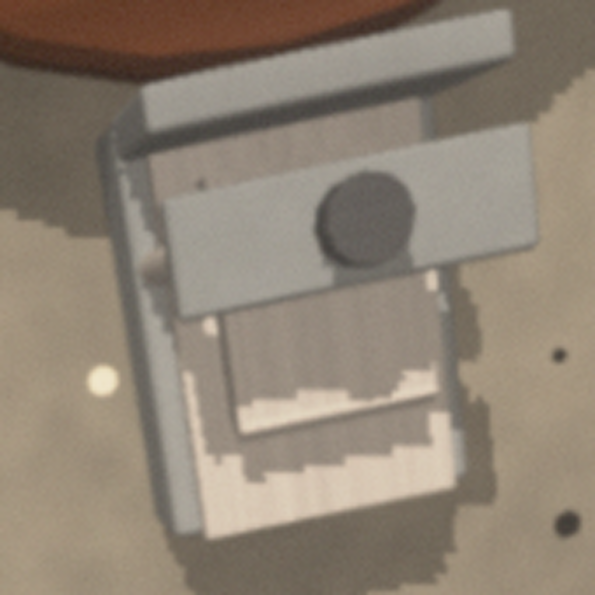

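View pics/wrist4.png

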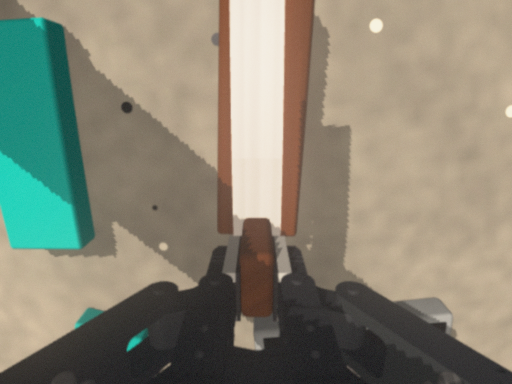

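```bash
cat > prof.py <<'E'
from h import *
def prof(n,side=False):
    z=np.load(f'pics/{n}.npz'); X=cloud('wrist',z['d'],z['M']); T=z['M']@np.linalg.inv(np.array(ctrl.camera_params('wrist')['tool_from_camera']))
    L=(X-T[:3,3])@T[:3,:3]
    m=(abs(L[...,0])<30)&(L[...,1]>-5)&(L[...,1]<25)
    for a in range(15,125,10):
        P=L[m&(L[...,2]>=a)&(L[...,2]<a+10)]
        P2=P[(abs(P[:,0])<9)]
        if len(P)>20: print(a+5,len(P),'y',np.median(P2[:,1]).round(2),'x',np.percentile(P[P[:,1]<np.median(P2[:,1])+2.5][:,0],[2,98]).round(2))
E
python3 -c "
from prof import *
prof('wrist4')"
```

```text
20 1027 y 5.53 x [-11.99  10.49]
30 966 y 5.73 x [-12.18  11.  ]
40 1024 y 5.7 x [-12.18  10.71]
50 1082 y 6.06 x [-12.2   11.02]
60 1142 y 6.93 x [-12.18  10.76]
70 1205 y 7.73 x [-12.03  10.95]
80 1223 y 8.48 x [-12.22  10.92]
90 1245 y 9.34 x [-12.25  11.02]
100 1307 y 10.11 x [-12.07  11.01]
110 1251 y 10.83 x [-12.3   10.52]
```

Request:
drive_tool(
  gripper=[1,1,1,1,1,1,1,1,1,1,1,1,1,1],
  offset=[
    [0,0,0],
    [0,0,0],
    [0,0,0],
    [0,0,0],
    [0.0269,0,0.0088],
    [0.0269,0,0.0088],
    [0.0269,0,0.0088],
    [0.0269,0,0.0088],
    [0.0269,0,0.0088],
    [0.0269,0,0.0088],
    [0.0269,0,0.0088],
    [0.0269,0,0.0088],
    [0,0,0],
    [0,0,0],
  ],
  turn=[-6,-6,-6,-6,0,0,0,0,0,0,0,0,0,0],
)

```text
time_s: 11.65
eef_pos: [677.0, -106.7, 97.4]
ee_rot: [0.703, -0.703, -0.076, 0.078]
force: [-0.4, -0.2, -2.1]
grip_width: 0.154
```

```bash
python3 - <<'E'
from leaf import *
a,d,M,X=run('wrist5')
for q in ['mouth','shoe_edge']: print(q,[(w(M,r['centre']).round(1).tolist(),round(r['score'],2)) for r in ctrl.pinpoint('wrist',q)[:3]])
from prof import prof; prof('wrist5')
a,d,M=snap('side','side5')
for q in ['mouth','shoe_edge','leaf_tip','leaf_grip']: print(q,[(w(M,r['centre']).round(1).tolist(),round(r['score'],2)) for r in ctrl.pinpoint('side',q)[:3]])
cv2.imwrite('pics/side5c.png',cv2.resize(a[100:300,180:440],None,fx=3,fy=3,interpolation=cv2.INTER_CUBIC)[:,:,::-1])
E
```

```text
[ 677.  -106.7   97.4] 0.15424999495264713 xang 12.49
leaf [([672.2, -101.7, 83.1], 0.93)]
leaf_tip []
leaf_grip [([676.8, -103.9, 112.7], 0.83)]
mouth []
shoe_edge []
20 1061 y 5.6 x [-12.26  10.24]
30 977 y 5.78 x [-12.47  10.7 ]
40 1025 y 5.77 x [-12.46  10.37]
50 1080 y 6.17 x [-12.44  10.75]
60 1129 y 6.9 x [-12.44  10.49]
70 1201 y 7.8 x [-12.3   10.67]
80 1223 y 8.51 x [-12.48  10.66]
90 1253 y 9.29 x [-12.46  10.84]
100 1312 y 10.09 x [-12.32  10.79]
110 1286 y 10.87 x [-12.54  10.3 ]
mouth [([641.5, 54.7, 38.1], 0.75)]
shoe_edge [([640.3, 56.3, 43.2], 0.92)]
leaf_tip [([653.0, 13.3, 84.5], 0.75)]
leaf_grip [([671.7, -111.8, 112.0], 0.49), ([570.4, 380.9, 46.4], 0.48)]
```

View pics/wrist5.png

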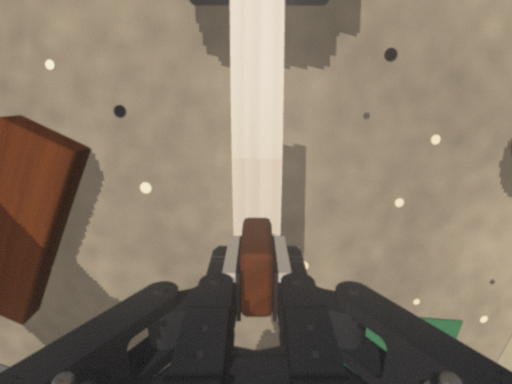

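View pics/side5c.png

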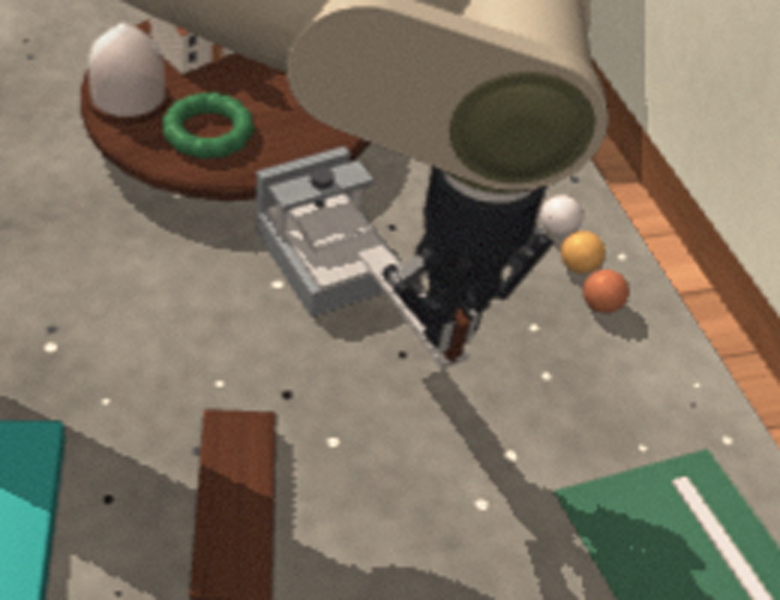

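Request:
drive_tool(
  gripper=[1,1,1,1,1,1,1,1,1],
  offset=[
    [0,0.012,0],
    [0,0.012,0],
    [0,0.012,0],
    [0,0,0],
    [0,0,0.01],
    [0,0,0.01],
    [0,0,0.008],
    [0,0,0],
    [0,0,0],
  ],
  turn=[0,0,0,0,0,0,0,0,0],
)

```text
time_s: 12.95
eef_pos: [671.2, -79.5, 64.0]
ee_rot: [-0.703, 0.703, 0.077, -0.077]
force: [0.4, -0.9, -0.8]
grip_width: 0.152
```

```bash
python3 - <<'E'
from leaf import *
s=ctrl.sense(); print(s['force'],s['wrist_torque'],s['eef_pos'])
a,d,M=snap('side','side6')
cv2.imwrite('pics/side6c.png',cv2.resize(a[130:230,250:350],None,fx=6,fy=6,interpolation=cv2.INTER_CUBIC)[:,:,::-1])
s=ctrl.sense(); print(s['force'],s['wrist_torque'],s['eef_pos'])
E
```

```text
[ 0.37113971 -0.85707582 -0.80909738] [-0.02165777 -0.03913388 -0.02100208] [671.17683329 -79.51354235  64.04605487]
[-0.46688324  0.41732725 -1.31608444] [-0.0796933   0.01200524  0.04556659] [671.19329318 -80.0604867   63.93494562]
```

View pics/side6c.png

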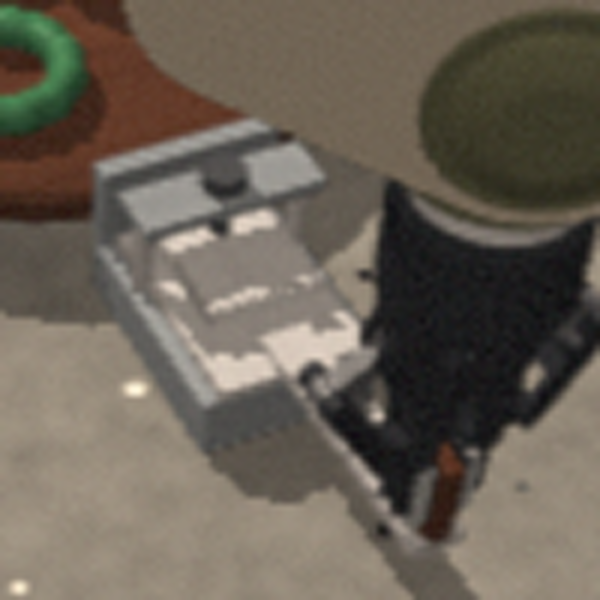

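Request:
drive_tool(
  gripper=[1,1,1,1,1,1],
  offset=[
    [0,0.002,0],
    [0,0.002,0],
    [0,0.002,0],
    [0,0.001,0],
    [0,0,0],
    [0,0,0],
  ],
  turn=[0,0,0,0,0,0],
)

```text
time_s: 13.5
eef_pos: [671.0, -80.4, 56.3]
ee_rot: [0.703, -0.703, -0.076, 0.076]
force: [0.8, 1.5, -0.2]
grip_width: 0.151
```

Request:
drive_tool(
  gripper=[1,1,1],
  offset=[
    [0,0.001,0],
    [0,0,0],
    [0,0,0],
  ],
  turn=[0,0,0],
)

```text
time_s: 13.75
eef_pos: [671.0, -80.3, 55.4]
ee_rot: [-0.703, 0.703, 0.076, -0.076]
force: [0.8, -0.6, -1.5]
grip_width: 0.154
```

Request:
drive_tool(
  gripper=[1,1,1],
  offset=[
    [0,0.0005,0],
    [0,0,0],
    [0,0,0],
  ],
  turn=[0,0,0],
)

```text
time_s: 14.0
eef_pos: [671.1, -80.4, 55.0]
ee_rot: [-0.703, 0.703, 0.076, -0.076]
force: [-0.0, -0.3, -1.1]
grip_width: 0.155
```

Request:
drive_tool(
  gripper=[1,1,1],
  offset=[
    [0,0.0005,0],
    [0,0,0],
    [0,0,0],
  ],
  turn=[0,0,0],
)

```text
time_s: 14.25
eef_pos: [671.1, -80.4, 54.7]
ee_rot: [-0.703, 0.703, 0.077, -0.076]
force: [0.6, -0.8, 1.8]
grip_width: 0.15
```

```bash
cat > f.py <<'E'
from h import *
F=[];W=[];P=[]
for i in range(3):
    ctrl.capture('side'); s=ctrl.sense(); F.append(s['force']);W.append(s['wrist_torque']);P.append(s['eef_pos'])
T=pose(); print('F tool',(np.mean(F,0)@T[:3,:3]).round(2),'sd',np.std(F,0).round(2),'W tool',(np.mean(W,0)@T[:3,:3]).round(3),'P',np.mean(P,0).round(2),s['time_s'])
d=np.mean(P,0)[:2]-np.array([642,52.8]); u=np.array([-.2156,.9765]); print('tip x',round(d@u+120,2),'y',round(d@[-.9765,-.2156]+.7,2))
E
python3 f.py
```

```text
F tool [-0.54 -2.45 -0.67] sd [0.27 0.57 0.54] W tool [ 0.128 -0.01   0.072] P [671.13 -80.4   54.66] 14.4
tip x -16.36 y 0.97
```

Request:
drive_tool(
  gripper=[1,1,1,1,1,1,1,1,1],
  offset=[
    [0,-0.0004,0],
    [0,0,0.004],
    [0,0,0.005],
    [0,0,0.005],
    [0,0,0.005],
    [0,0,0.005],
    [0,0,0.004],
    [0,0,0],
    [0,0,0],
  ],
  turn=[0,0,0,0,0,0,0,0,0],
)

```text
time_s: 15.15
eef_pos: [664.8, -52.2, 54.7]
ee_rot: [0.703, -0.703, -0.076, 0.077]
force: [-0.5, 2.3, 2.8]
grip_width: 0.154
```

```bash
python3 f.py
```

```text
F tool [ 0.01 -2.34  1.53] sd [0.55 0.13 0.5 ] W tool [0.538 0.016 0.02 ] P [664.86 -52.59  54.69] 15.3
tip x 12.16 y 1.1
```

Request:
drive_tool(
  gripper=[1,1,1,1,1,1,1],
  offset=[
    [0,-0.0003,0.001],
    [0,0,0.004],
    [0,0,0.004],
    [0,0,0.004],
    [0,0,0.003],
    [0,0,0],
    [0,0,0],
  ],
  turn=[0,0,0,0,0,0,0],
)

```text
time_s: 15.88
eef_pos: [661.4, -36.8, 55.0]
ee_rot: [0.703, -0.703, -0.076, 0.077]
force: [-0.0, 1.0, 0.2]
grip_width: 0.149
```

```bash
python3 f.py
```

```text
F tool [-0.38 -0.89  0.53] sd [0.19 0.39 0.33] W tool [ 0.242 -0.022  0.003] P [661.44 -37.13  54.96] 16.0333
tip x 27.99 y 1.11
```

Request:
drive_tool(
  gripper=[1,1,1,1],
  offset=[
    [0,0,0.003],
    [0,0,0.003],
    [0,0,0],
    [0,0,0],
  ],
  turn=[0,0,0,0],
)

```text
time_s: 16.37
eef_pos: [660.2, -31.1, 55.0]
ee_rot: [0.703, -0.703, -0.076, 0.077]
force: [-0.5, 0.7, 0.6]
grip_width: 0.154
```

```bash
python3 f.py
```

```text
F tool [ 0.12 -0.14  0.64] sd [0.11 0.77 0.38] W tool [0.149 0.028 0.015] P [660.18 -31.31  55.02] 16.5167
tip x 33.94 y 1.08
```

Request:
drive_tool(
  gripper=[1,1,1,1],
  offset=[
    [0,0,0.002],
    [0,0,0.002],
    [0,0,0],
    [0,0,0],
  ],
  turn=[0,0,0,0],
)

```text
time_s: 16.85
eef_pos: [659.3, -27.3, 55.0]
ee_rot: [0.703, -0.703, -0.076, 0.076]
force: [0.3, 1.0, 0.6]
grip_width: 0.152
```

```bash
python3 f.py
```

```text
F tool [-0.02 -0.06 -0.01] sd [0.18 0.06 0.03] W tool [ 0.15   0.004 -0.018] P [659.34 -27.43  55.04] 17.0
tip x 37.92 y 1.07
```

Request:
drive_tool(
  gripper=[1,1,1,1],
  offset=[
    [0,0,0.0015],
    [0,0,0.0015],
    [0,0,0],
    [0,0,0],
  ],
  turn=[0,0,0,0],
)

```text
time_s: 17.33
eef_pos: [658.7, -24.4, 55.1]
ee_rot: [0.703, -0.703, -0.076, 0.076]
force: [-0.1, 1.4, 0.1]
grip_width: 0.154
```

```bash
python3 f.py
```

```text
F tool [ 0.53 -0.35  0.01] sd [0.56 0.15 0.28] W tool [0.159 0.045 0.01 ] P [658.72 -24.51  55.06] 17.4833
tip x 40.9 y 1.04
```

Request:
drive_tool(
  gripper=[1,1,1,1],
  offset=[
    [0,0,0.0015],
    [0,0,0.0015],
    [0,0,0],
    [0,0,0],
  ],
  turn=[0,0,0,0],
)

```text
time_s: 17.82
eef_pos: [658.1, -21.5, 55.1]
ee_rot: [0.703, -0.703, -0.076, 0.076]
force: [1.0, 0.6, -0.5]
grip_width: 0.151
```

```bash
python3 f.py
```

```text
F tool [-0.12  0.34  0.24] sd [0.33 0.09 0.31] W tool [ 0.102  0.013 -0.011] P [658.08 -21.59  55.06] 17.9667
tip x 43.9 y 1.04
```

Request:
drive_tool(
  gripper=[1,1,1,1],
  offset=[
    [0,0,0.0015],
    [0,0,0.0015],
    [0,0,0],
    [0,0,0],
  ],
  turn=[0,0,0,0],
)

```text
time_s: 18.3
eef_pos: [657.4, -18.6, 55.1]
ee_rot: [0.703, -0.703, -0.076, 0.076]
force: [-0.6, -0.3, -0.7]
grip_width: 0.149
```

```bash
python3 f.py
```

```text
F tool [-0.43  0.08  0.19] sd [0.46 0.28 0.67] W tool [ 0.139 -0.008 -0.017] P [657.44 -18.65  55.07] 18.45
tip x 46.9 y 1.03
```

Request:
drive_tool(
  gripper=[1,1,1,1],
  offset=[
    [0,0,0.0015],
    [0,0,0.0015],
    [0,0,0],
    [0,0,0],
  ],
  turn=[0,0,0,0],
)

```text
time_s: 18.78
eef_pos: [656.8, -15.7, 55.1]
ee_rot: [0.703, -0.703, -0.076, 0.076]
force: [0.9, -0.1, 0.4]
grip_width: 0.152
```

```bash
python3 f.py
```

```text
F tool [-0.22 -0.11  0.6 ] sd [0.26 0.13 0.39] W tool [ 0.139  0.046 -0.004] P [656.79 -15.7   55.08] 18.9333
tip x 49.92 y 1.02
```

Request:
drive_tool(
  gripper=[1,1,1,1],
  offset=[
    [0,0,0.0015],
    [0,0,0.0015],
    [0,0,0],
    [0,0,0],
  ],
  turn=[0,0,0,0],
)

```text
time_s: 19.27
eef_pos: [656.2, -13.0, 55.2]
ee_rot: [-0.703, 0.703, 0.076, -0.076]
force: [0.4, -1.3, 0.4]
grip_width: 0.152
```

```bash
python3 f.py
```

```text
F tool [ 0.26 -0.23 -1.25] sd [0.3  0.27 0.12] W tool [-0.247 -0.002  0.015] P [656.24 -12.98  55.14] 19.4167
tip x 52.69 y 0.98
```

Request:
drive_tool(
  gripper=[1,1,1,1,1],
  offset=[
    [0,0,0.0015],
    [0,0,0.0015],
    [0,0,0.001],
    [0,0,0],
    [0,0,0],
  ],
  turn=[0,0,0,0,0],
)

```text
time_s: 19.83
eef_pos: [655.3, -8.9, 55.1]
ee_rot: [0.703, -0.703, -0.076, 0.076]
force: [0.7, -1.5, 0.5]
grip_width: 0.152
```

```bash
python3 f.py
```

```text
F tool [-0.28 -0.2  -2.2 ] sd [0.23 0.16 0.52] W tool [-0.375 -0.016  0.031] P [655.34  -8.96  55.16] 19.9833
tip x 56.82 y 0.98
```

Request:
drive_tool(
  gripper=[1,1,1,1],
  offset=[
    [0,0,0.0015],
    [0,0,0.0015],
    [0,0,0],
    [0,0,0],
  ],
  turn=[0,0,0,0],
)

```text
time_s: 20.32
eef_pos: [654.7, -6.0, 55.1]
ee_rot: [0.703, -0.703, -0.076, 0.076]
force: [0.9, -2.1, -0.3]
grip_width: 0.153
```

```bash
python3 f.py
```

```text
F tool [ 0.15 -0.2  -3.83] sd [0.22 0.31 0.31] W tool [-0.502  0.005  0.016] P [654.69  -6.01  55.15] 20.4667
tip x 59.83 y 0.99
```

Request:
drive_tool(
  gripper=[1,1,1,1,1],
  offset=[
    [0,0,0.0015],
    [0,0,0.0015],
    [0,0,0],
    [0,0,0],
    [0,0,0],
  ],
  turn=[0,0,0,0,0],
)

```text
time_s: 20.88
eef_pos: [654.1, -3.2, 55.1]
ee_rot: [-0.703, 0.703, 0.076, -0.076]
force: [0.5, -3.7, 1.7]
grip_width: 0.15
```

```bash
python3 f.py; python3 - <<'E'
from leaf import *
run('wrist9')
a,d,M=snap('side','side9')
for q in ['mouth','leaf_grip']: print(q,[(w(M,r['centre']).round(1).tolist(),round(r['score'],2)) for r in ctrl.pinpoint('side',q)[:3]])
cv2.imwrite('pics/side9c.png',cv2.resize(a[60:220,200:360],None,fx=3.7,fy=3.7,interpolation=cv2.INTER_CUBIC)[:,:,::-1])
from prof import prof; prof('wrist9')
E
```

```text
F tool [ 0.41 -0.97 -4.28] sd [0.14 0.39 0.17] W tool [-0.673 -0.006  0.026] P [654.06  -3.18  55.14] 21.0333
tip x 62.74 y 0.99
[654.1  -3.2  55.1] 0.15159940425774301 xang 12.4
leaf [([651.1, -1.6, 40.6], 0.92)]
leaf_tip []
leaf_grip [([653.8, 1.8, 73.7], 0.94)]
mouth [([643.2, 56.3, 38.7], 0.65)]
leaf_grip [([649.9, -1.3, 70.1], 0.48)]
20 1041 y 5.62 x [-12.22  10.25]
30 1900 y 5.78 x [-12.49  10.69]
40 2338 y 5.8 x [-12.39  10.31]
50 2311 y 6.09 x [-12.48  10.61]
60 2687 y -2.57 x [-26.6   27.45]
70 3129 y -2.81 x [-26.64  27.11]
80 3317 y -2.76 x [-26.48  27.04]
90 3491 y -2.77 x [-26.39  27.26]
100 294 y -2.81 x [-26.2   27.12]
```

View pics/wrist9.png

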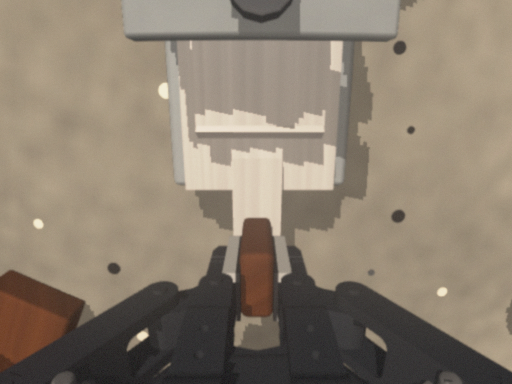

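View pics/side9c.png

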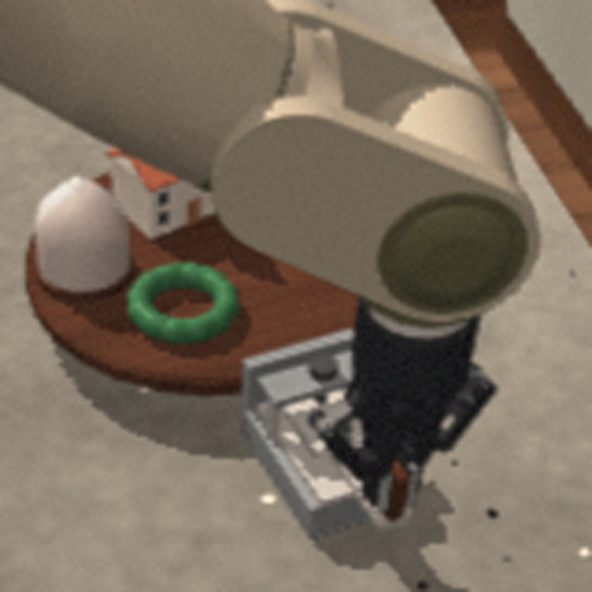

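```bash
python3 - <<'E'
from h import *
print(ctrl.sense()['time_s'],ctrl.finish_job())
E
```

```text
the job is handed in; nothing more can be done
21.3833 None
```

I pressed the three keys in order (large round, small round, bar), and each bottomed out at about 12–13 N. I then lifted the leaf by its handle and slid it straight between the plates. I handed the job in at 21.4 s with the gripper still holding the leaf there.

**Final position:** the tip is about 62 mm past the upper plate's front edge, about 1 mm off the middle. It is straight to within about 0.1°.

**Snugness:** drag began at about 52 mm depth and had risen to about 4.3–4.8 N. That suggests the upper plate is lifted about 0.9 mm and presses with about 4 N. I worked these two out from the drag and the wedge shape, because they can't be measured directly.

**Bearing down:** hardly any hand load is added. The wrist shows about 1 N of upward reaction.

**Checks that disagreed or weren't made:**
- Depth images put the rest gap at about 6.1 mm, but where the drag began implies about 6.6 mm. That difference is within the 2 mm calibration.
- The arm came nowhere near the decorations. The last side picture shows the dome, wreath and town hall in place. The arm hides the train car in that view, and I did not measure any of the four.
- No verdict was reported.

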